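# Find and lock the rubbing spot of a brake disc

## Robot

A 6-joint arm with a two-finger parallel gripper is mounted at the origin on the work surface. World frame = base frame: x ahead of the robot, y to its left, z up, the work surface at z = 0. Lengths are in m, angles in rad, forces in N, time in s.
With the tool pointing down it reaches from about 0.325 to 0.9 m from the base axis. Payload 6.1 kg.
Tool frame: the origin (TCP) lies at the very end of the fingers, on their centre line; the grasp point (between the pads) lies 19 mm behind it; y points along the fingers, x is the direction in which the jaws open and shut, and the axes are right-handed (so a half turn about y gives the same grasp; the last joint's range is limited). The gripper opens to 87 mm and grips with 3 to 60 N. Pads are 19 mm wide; open, the fingers measure 117 mm over their backs; the gripper's body (75 mm by 190 mm) begins 51 mm behind the grasp point.
Start: joints at [-1.421, 0.22, 1.526, -0, 1.395, -0.126], TCP at [0.17, -0.601, 0.223] pointing down, gripper open.
Joint ranges: [-2.98, 2.98], [-0.91, 2.08], [0.09, 2.57], [-1.24, 4.39], [0.2, 2.65], [-2.68, 2.68]. Speed limits (rad/s): [2.57, 2.57, 3.01, 3.14, 3.14, 3.14].

## Interface

Orientations are given as a unit quaternion [x, y, z, w].
In Python, from plant import ctrl gives the robot as it stands. The module is installed in compiled form; this text tells all that it offers.
- The arm moves only by the tool move_arm, never from a script. Its arguments are lists of equal length, an entry for each row: "xyz": the shift along the world's x, y, z in mm, a list of three; "turn": the turn about the world's z in degrees. In form: {"xyz": [[x, y, z], ...], "turn": [turn, ...]}. A call has 1 to 20 rows; each row shifts and turns the commanded pose from where the row before left it; what a row does not reach is not made up. A row lasts 1/8 s, in which the tool goes at most 62.5 mm and 10.7 degrees, less where a joint would pass 70% of its speed; a pose out of reach is approached as far as the arm can. A call is refused whole if a number of a shift passes 62.5 or a number of a turn 10.7, either way. A call with a gripper value outside its range is refused whole. "grip" is the finger opening in mm, from 0 to 87, set as the call begins (left out, the last holds). The fingers move at their own pace and stop on an object; "grip_force" is the grip in N (left out, the last holds). Time passes only in rows, so rows that do not move let the fingers close. It gives the time, the measured TCP pose, the force and the opening at its end, in the units of the state.
- ctrl.state(): the state, without advancing time (a new reading comes with each control period).
- ctrl.read_camera(name): name is "scene" or "top"; returns a dict with "frame" (420x560x3 uint8, red, green, blue), "fx", "fy", "cx", "cy" (pixels), "D" ([k1, k2, p1, p2, k3] as OpenCV has them; the pictures are not rectified), "R" (3x3) and "t" (3): a world point X has camera coordinates R X + t. Camera axes: x right, y down, z forward; pixel columns grow to the right and rows downward; lengths in m; the calibration is good to about 2 mm. A picture is of the moment at which its call begins. There is no depth.
- ctrl.job_done(): hands the job in, once; it reports no verdict.
Trained networks look in the newest picture that a camera, given by its name, has taken for a name from the list of things; names that differ only in an ending like _2 or _b are one class to them, and where a whole thing is asked for, a point or a joint stands for the part that bears it (a point fixed in the world has none). Each returns a list of dicts, best first, with "confidence" (0 to 1); they miss things now and then, are a little off and sometimes report something else, mostly with a low value. They report only what shows in the picture. A call takes as long as a camera call.
- ctrl.recognise(name, camera): "xyz" ([x, y, z] in m, in the coordinates of the camera as it stood for that picture, good to about 4 mm: the middle of the surface that is visible of it).
- ctrl.pinpoint(name, camera): "xyz" ([x, y, z] in m, in the coordinates of the camera as it stood for that picture, good to about 4 mm: a listed point, or the origin of a listed thing).
The state is a dict: "time_s": time; "joint_pos": joint angles; "joint_velocities": joint speeds; "joint_torque": joint torques, N m; "position": TCP position; "tcp_rot": TCP orientation; "force": force on the tool from outside, world axes, zero at the start; "moment": the same for the moment, N m; "grip_width": finger opening in m.
Only numpy, scipy, OpenCV 4.12 (cv2) and the standard library are available. Lean on these libraries where they do the work, as an engineer would, in place of code of your own. Each camera call takes 0.05 s, during which the arm holds its last target.

## Task

The brake disc on the checking stand rubs on the cork shoe at one place in its turn. Turn it round by its crank handle until you feel the drag rise, stop there with the rubbing spot on the shoe, and then swing the lock arm in until its rubber block bears on the rim, leaving the disc with that spot still on the shoe. Do not disturb the other things on the bench.

Things in the scene. Friction and masses are not known exactly. Their poses are not given: they have to be found in the camera images.
- stand: the checking stand, fixed: a grey base plate (270 mm along its x, 360 mm along its y, top at 12 mm) carrying disc, shoe and lock arm. Origin on the bench under the disc's axis; z up. As placed it is turned in yaw: the shoe is on its +y side, the lock arm on its -y side.
- disc: steel brake disc, 200 mm across, 14 mm thick, lying level on an upright bearing; origin on the axis at its underside, 56 mm above the bench; its -x axis points to the crank handle. Turns about z without limit, either way, with little drag (under 1.5 N at the handle) save where it rubs; stays where it is left. The rubbing place cannot be seen and differs each time; it starts over 0.5 rad from the shoe.
- crank_grip (a point): centre of the upright black crank handle, a cylinder 24 mm across, 60 mm tall, 70 mm from the disc's axis. This point is half-way up, 131.5 mm above the bench; below the handle a flat crank bar tops out at 96 mm. Its sleeve spins freely on its pin, so it can be held from above and led round the axis without turning the gripper.
- shoe: cork-faced sprung shoe, 40 mm long along the rim, on the stand's +y side; origin at the middle of its face, 63 mm above the bench, 100.5 mm from the disc's axis; shoe and bracket are below 75 mm. While the rubbing spot is on it (about 0.5 rad of the disc's turn) the drag at the crank handle is 11 to 20 N, rising and falling within a few degrees; disc and shoe stay so when let go.
- lock (a joint): angle of the lock arm on its upright pivot, rad: 0 = closed, its rubber block bearing on the disc's rim (which stops it); grows as the arm swings away from the disc (counter-clockwise from above); starts between 0.6 and 1.0, stop at 1.15. It stays where it is left (about 1.5 N at its peg to move it).
- lock_grip (a point): centre of the upright black peg at the free end of the lock arm: 20 mm across, 66 mm tall (69 to 135 mm above the bench; the flat steel arm is below it), 150 mm from the pivot. This point is 107 mm above the bench. The block is on the arm 90 mm from the pivot.
- lock_pivot (a point): the lock arm's upright pivot axis, 62 mm above the bench, at (90, -125) mm in the stand's frame. With the arm closed the peg stands at (-60, -125) mm in the stand's frame.
- spanner: bystander, leave alone: steel spanner, 200 mm long, lying flat on the bench beside the stand, beyond its shoe; origin at the centre of its underside
- tin: bystander, leave alone: bare steel can, 68 mm across, 85 mm tall, standing beyond the stand; origin at the centre of its underside
- spring: bystander, leave alone: short dark coil spring standing on end, 76 mm across, 62 mm tall, beyond the stand; origin at the centre of its underside
- damper: bystander, leave alone: steel shock absorber lying on the bench to the robot's right, 280 mm long, 52 mm thick; origin at the centre of its underside
- tray: bystander, leave alone: grey compartment tray, 200 x 150 x 45 mm, to the robot's left; origin at the centre of its underside
- hammer: bystander, leave alone: hammer lying at the far right, 260 mm long; origin at the centre of its underside
- degreaser: bystander, leave alone: white bottle with black cap, 72 mm across, 190 mm tall, at the far left; origin at the centre of its underside

How it is judged:
On the way:
1. the disc is stopped with its rubbing spot on the shoe while the lock arm is still open (contact force between shoe and disc above 8 N and angular speed of disc below 0.15 rad/s and value of joint lock above 0.3 rad), for 0.3 s.
At the end, for the whole second after the job is handed in: The disc is at rest with its rubbing spot pressing on the shoe (more than 8 N between disc and shoe) and the lock arm is closed, its block on the rim (lock below 0.06 rad) (contact force between shoe and disc above 8 N and angular speed of disc below 0.15 rad/s and value of joint lock below 0.06 rad); the robot touches nothing.
It fails at once if a bystander is pushed more than 40 mm from its place (distance of any of spanner, tin, spring, damper, tray, hammer, degreaser from where it was at the start of the episode above 0.04 m).
It also fails if it takes over 69 s, if anything falls off the work surface, if the arm or the gripper's body presses on something with over 40 N, if the wrist force passes 120 N, or if a joint passes its speed limit or range.

## Working session

There is one attempt and no reset: what is moved stays moved. The work goes in short steps, Python scripts to look and compute and a tool call to move; the robot and the scene stay as the last step left them, time stands still between calls to the robot, and variables do not carry over. Pictures are saved under pics/ and viewed, and the job is handed in when it is done.

Besides the shell and the picture viewer there is one more tool, called after "Request:" as name(argument=value, ...) on one line, values as JSON. move_arm: Moves the arm, as the interface text tells. Its arguments: {"type":"object","properties":{"xyz":{"type":"array","items":{"type":"array","items":{"type":"number"}}},"turn":{"type":"array","items":{"type":"number"}},"grip":{"type":"number"},"grip_force":{"type":"number"}},"required":["xyz","turn"]}

```bash
mkdir -p pics; cat > h.py <<'E'
from plant import ctrl
import numpy as np, cv2
def snap(n,f=None):
    c=ctrl.read_camera(n)
    if f: cv2.imwrite('pics/'+f,cv2.cvtColor(c['frame'],cv2.COLOR_RGB2BGR))
    return c
def w(c,p): return np.array(c['R']).T@(np.array(p)-np.array(c['t']))
def px(c,X): 
    r,_=cv2.Rodrigues(np.array(c['R'],float)); return cv2.projectPoints(np.array(X,float).reshape(-1,1,3),r,np.array(c['t'],float),np.array([[c['fx'],0,c['cx']],[0,c['fy'],c['cy']],[0,0,1]]),np.array(c['D'],float))[0].reshape(-1,2)
E
python3 - <<'E'
from h import *
for n in ['scene','top']:
    c=snap(n,n+'0.png')
    for k in ['stand','disc','crank_grip','shoe','lock_grip','lock_pivot','spanner','tin','spring']:
        r=ctrl.pinpoint(k,n)
        print(n,k,[(np.round(w(c,d['xyz'])*1000).tolist(),round(d['confidence'],2)) for d in r[:2]])
s=ctrl.state();print(s['time_s'],s['position'],s['tcp_rot'],s['force'])
E
```

```text
scene stand [([530.0, 110.0, -2.0], 0.94)]
scene disc [([535.0, 110.0, 59.0], 0.88), ([718.0, 89.0, 2.0], 0.35)]
scene crank_grip [([471.0, 75.0, 132.0], 0.61)]
scene shoe [([538.0, 210.0, 70.0], 0.7)]
scene lock_grip [([504.0, -131.0, 111.0], 0.74)]
scene lock_pivot [([609.0, -24.0, 64.0], 0.73)]
scene spanner [([540.0, 348.0, 3.0], 0.62)]
scene tin [([740.0, 203.0, 2.0], 0.68), ([348.0, 544.0, 0.0], 0.24)]
scene spring [([716.0, 89.0, -2.0], 0.74)]
top stand [([538.0, 107.0, -2.0], 0.6)]
top disc [([536.0, 111.0, 56.0], 0.95), ([722.0, 88.0, 2.0], 0.32)]
top crank_grip [([479.0, 81.0, 133.0], 0.46), ([645.0, 495.0, 2.0], 0.37)]
top shoe [([404.0, -522.0, 1.0], 0.53), ([548.0, 210.0, 66.0], 0.47)]
top lock_grip [([512.0, -126.0, 109.0], 0.85)]
top lock_pivot [([619.0, -29.0, 66.0], 0.7)]
top spanner [([543.0, 350.0, 3.0], 0.68)]
top tin [([744.0, 205.0, 1.0], 0.87), ([538.0, 111.0, 55.0], 0.16)]
top spring [([723.0, 88.0, 1.0], 0.65)]
1.0 [ 0.17020617 -0.60138678  0.22255746] [ 0.5639987  -0.42649787  0.42653422 -0.56398014] [ 0.43731416 -0.13863484  0.26794046]
```

View pics/scene0.png

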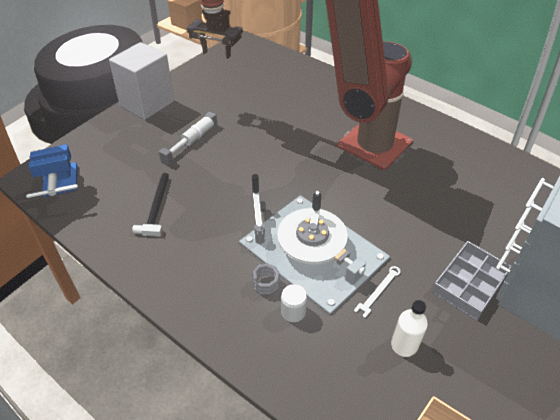

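View pics/top0.png

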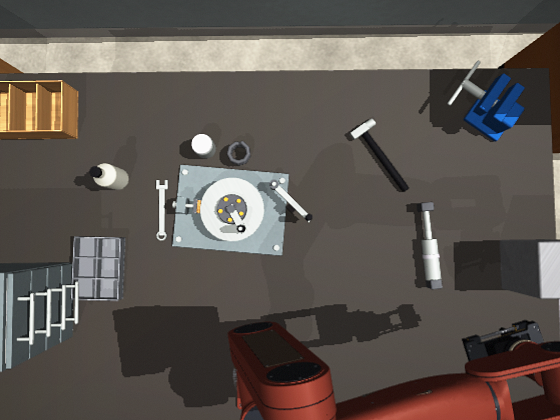

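```bash
python3 - <<'E'
from h import *
from scipy.spatial.transform import Rotation as R
print(R.from_quat(ctrl.state()['tcp_rot']).as_matrix().round(3))
for n in ['scene','top']:
    c=snap(n)
    C=-np.array(c['R']).T@np.array(c['t']);print(n,C.round(3))
    for nm,X in dict(discc=(.535,.110,.07),crank=(.475,.078,.1615),peg=(.508,-.128,.135),piv=(.614,-.026,.062)).items(): print(nm,px(c,X).round(1))
E
```

```text
[[ 0.272  0.     0.962]
 [-0.962 -0.     0.272]
 [ 0.    -1.     0.   ]]
scene [1.366 0.657 1.226]
discc [[311.4 234.1]]
crank [[316.4 195. ]]
peg [[253.7 176.6]]
piv [[257.4 229.6]]
top [ 0.469 -0.03   1.465]
discc [[231.7 210. ]]
crank [[239.5 228.9]]
peg [[308.9 217.3]]
piv [[274.7 184.9]]
```

The pictures show the disc centre at top-camera pixel (232,210), with the handle at (240,229). The lock arm runs from (274,185) to its peg at (309,217), and the shoe is at about (197,205). These agree with the fused poses: stand yaw about -5.5°, handle (475,78), peg (508,-128).

I'll move above the handle with the jaws set tangentially.

Request:
move_arm(xyz=[[10,25,0],[22,48,0],[22,48,0],[22,48,0],[22,48,0],[22,48,0],[22,48,0],[22,48,0],[22,48,0],[22,48,0],[22,48,0],[22,48,0],[22,48,0],[22,48,0],[9,30,0],[0,0,0],[0,0,0]], turn=[1,1,1,1,1,1,1,1,1,1,1,1,0,0,0,0,0], grip=60, grip_force=30)

```text
time_s: 3.22
position: [0.4749, 0.0772, 0.2225]
tcp_rot: [0.606, -0.365, 0.365, -0.605]
force: [-0.8, -0.4, -0.3]
grip_width: 0.06
```

```bash
cat >> h.py <<'E'
from scipy.spatial.transform import Rotation as Ro
def st():
    s=ctrl.state(); m=Ro.from_quat(s['tcp_rot']).as_matrix()
    print(round(s['time_s'],2),(s['position']*1000).round(1),'yaw',np.degrees(np.arctan2(m[1,0],m[0,0])).round(1),'F',s['force'].round(1),'g',round(s['grip_width']*1000,1),'j',np.round(s['joint_pos'],2)); return s
E
python3 - <<'E'
from h import *
st()
c=snap('scene','s1.png')
E
```

```text
3.23 [474.9  77.2 222.5] yaw -62.2 F [-0.8 -0.4 -0.3] g 60.0 j [-0.   -0.13  1.89 -0.    1.38  1.08]
```

View pics/s1.png

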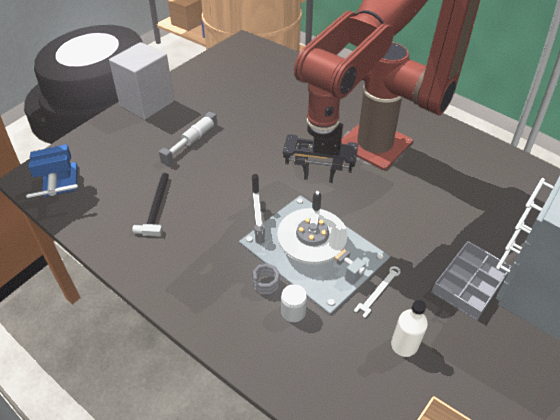

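The gripper sits above the handle at pixel (317,200), with the fingers around (320,165). I'll go down and grip.

Request:
move_arm(xyz=[[0,0,-40],[0,0,-40],[0,0,-26],[0,0,0]], turn=[0,0,0,0])

```text
time_s: 3.78
position: [0.4731, 0.0765, 0.1146]
tcp_rot: [0.606, -0.367, 0.364, -0.604]
force: [-0.3, 0.9, -0.1]
grip_width: 0.0598
```

Request:
move_arm(xyz=[[0,0,0],[0,0,0],[0,0,0],[0,0,0]], turn=[0,0,0,0], grip=15)

```text
time_s: 4.28
position: [0.4756, 0.0777, 0.1171]
tcp_rot: [-0.605, 0.365, -0.366, 0.606]
force: [0.6, 0.9, -0.1]
grip_width: 0.0279
```

```bash
python3 - <<'E'
from h import *
st()
c=snap('scene','s2.png');cv2.imwrite('pics/s2z.png',cv2.resize(cv2.cvtColor(c['frame'],cv2.COLOR_RGB2BGR)[120:300,220:400],None,fx=3,fy=3))
E
```

```text
4.28 [475.6  77.7 117.1] yaw -62.2 F [ 0.6  0.9 -0.1] g 27.9 j [-0.   -0.02  1.99 -0.    1.17  1.08]
```

View pics/s2z.png

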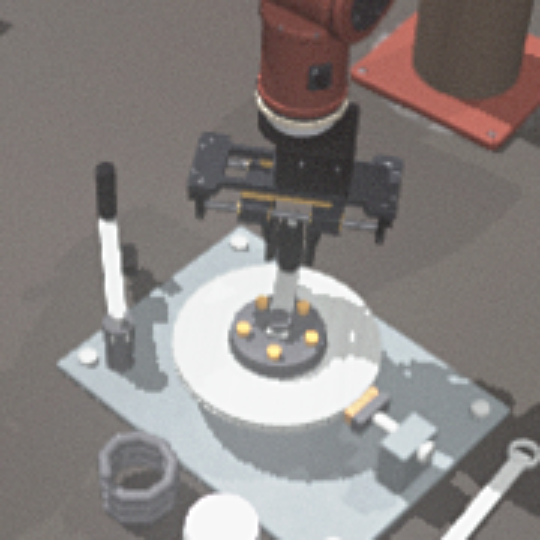

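Request:
move_arm(xyz=[[0,0,0],[0,0,0],[0,0,0]], turn=[0,0,0])

```text
time_s: 4.7
position: [0.4754, 0.0777, 0.1169]
tcp_rot: [-0.605, 0.365, -0.365, 0.606]
force: [-0.5, -0.0, 4.1]
grip_width: 0.0231
```

```bash
python3 - <<'E'
from h import *
s=st()
p=s['position'][:2]*1000; C=np.array([535.5,110.5])
print(np.hypot(*(p-C)))
a=np.degrees(np.arctan2(*(p-C)[::-1]))%360
print(a)
f=lambda t:C+70*np.array([np.cos(np.radians(t)),np.sin(np.radians(t))])
for k in range(60): print(k,round(a+6*k),(f(a+6*(k+1))-f(a+6*k)).round(1))
E
```

```text
4.7 [475.4  77.7 116.9] yaw -62.2 F [-0.5 -0.   4.1] g 23.1 j [-0.   -0.02  1.99  0.    1.17  1.08]
68.45673861502404
208.65690956958213
0 209 [ 3.8 -6.2]
1 215 [ 4.5 -5.8]
2 221 [ 5.1 -5.3]
3 227 [ 5.6 -4.7]
4 233 [ 6.  -4.1]
5 239 [ 6.4 -3.5]
6 245 [ 6.8 -2.8]
7 251 [ 7.  -2.1]
8 257 [ 7.2 -1.3]
9 263 [ 7.3 -0.6]
10 269 [7.3 0.2]
11 275 [7.3 1. ]
12 281 [7.1 1.7]
13 287 [6.9 2.5]
14 293 [6.6 3.2]
15 299 [6.2 3.8]
16 305 [5.8 4.5]
17 311 [5.3 5.1]
18 317 [4.7 5.6]
19 323 [4.1 6. ]
20 329 [3.5 6.4]
21 335 [2.8 6.8]
22 341 [2.1 7. ]
23 347 [1.3 7.2]
24 353 [0.6 7.3]
25 359 [-0.2  7.3]
26 365 [-1.   7.3]
27 371 [-1.7  7.1]
28 377 [-2.5  6.9]
29 383 [-3.2  6.6]
30 389 [-3.8  6.2]
31 395 [-4.5  5.8]
32 401 [-5.1  5.3]
33 407 [-5.6  4.7]
34 413 [-6.   4.1]
35 419 [-6.4  3.5]
36 425 [-6.8  2.8]
37 431 [-7.   2.1]
38 437 [-7.2  1.3]
39 443 [-7.3  0.6]
40 449 [-7.3 -0.2]
41 455 [-7.3 -1. ]
42 461 [-7.1 -1.7]
43 467 [-6.9 -2.5]
44 473 [-6.6 -3.2]
45 479 [-6.2 -3.8]
46 485 [-5.8 -4.5]
47 491 [-5.3 -5.1]
48 497 [-4.7 -5.6]
49 503 [-4.1 -6. ]
50 509 [-3.5 -6.4]
51 515 [-2.8 -6.8]
52 521 [-2.1 -7. ]
53 527 [-1.3 -7.2]
54 533 [-0.6 -7.3]
55 539 [ 0.2 -7.3]
56 545 [ 1.  -7.3]
57 551 [ 1.7 -7.1]
58 557 [ 2.5 -6.9]
59 563 [ 3.2 -6.6]
```

Request:
move_arm(xyz=[[3.8,-6.2,0],[4.5,-5.8,0],[5.1,-5.3,0]], turn=[6,6,6])

```text
time_s: 5.08
position: [0.4889, 0.0601, 0.1169]
tcp_rot: [0.656, -0.265, 0.265, -0.656]
force: [-0.3, 0.5, 4.2]
grip_width: 0.0233
```

Request:
move_arm(xyz=[[5.6,-4.7,0],[6.0,-4.1,0]], turn=[6,6])

```text
time_s: 5.32
position: [0.5006, 0.0512, 0.1169]
tcp_rot: [0.68, -0.195, 0.195, -0.68]
force: [-1.1, -0.1, 4.7]
grip_width: 0.0228
```

```bash
python3 - <<'E'
from h import *
st()
E
```

```text
5.33 [500.6  51.2 116.9] yaw -32.0 F [-1.1 -0.1  4.7] g 22.8 j [-0.05  0.03  1.94 -0.    1.17  0.5 ]
```

Request:
move_arm(xyz=[[6.4,-3.5,0],[6.8,-2.8,0]], turn=[6,6])

```text
time_s: 5.58
position: [0.5139, 0.045, 0.1169]
tcp_rot: [0.696, -0.123, 0.123, -0.696]
force: [0.3, 0.4, 4.0]
grip_width: 0.023
```

Request:
move_arm(xyz=[[7.0,-2.1,0],[7.2,-1.3,0]], turn=[6,6])

```text
time_s: 5.82
position: [0.5282, 0.0418, 0.1169]
tcp_rot: [-0.705, 0.049, -0.05, 0.705]
force: [-0.3, 1.0, 3.7]
grip_width: 0.0231
```

```bash
python3 - <<'E'
from h import *
st();snap('top','t3.png')
E
```

```text
5.83 [528.2  41.8 116.9] yaw -8.0 F [-0.3  1.   3.7] g 23.1 j [-0.07  0.1   1.87  0.    1.17  0.07]
```

View pics/t3.png

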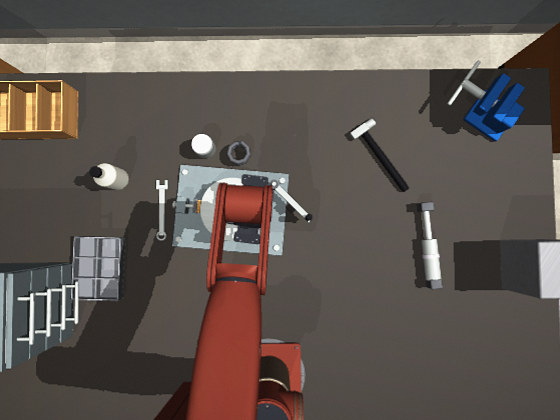

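The arm covers the disc at (235,205), and the grip is still holding the handle at 23 mm. I'll carry on.

Request:
move_arm(xyz=[[7.3,-0.6,0],[7.3,0.2,0]], turn=[6,6])

```text
time_s: 6.12
position: [0.5425, 0.0416, 0.1169]
tcp_rot: [-0.707, -0.024, 0.024, 0.707]
force: [-0.5, 2.1, 4.1]
grip_width: 0.0235
```

Request:
move_arm(xyz=[[7.3,1.0,0],[7.1,1.7,0]], turn=[6,6])

```text
time_s: 6.38
position: [0.5546, 0.0439, 0.1168]
tcp_rot: [0.7, 0.096, -0.1, -0.7]
force: [-11.8, -0.7, 14.6]
grip_width: 0.023
```

Request:
move_arm(xyz=[[6.9,2.5,0]], turn=[6])

```text
time_s: 6.5
position: [0.5621, 0.0465, 0.1169]
tcp_rot: [-0.694, -0.133, 0.136, 0.694]
force: [0.9, 5.7, 8.0]
grip_width: 0.0234
```

```bash
python3 - <<'E'
from h import *
s=st();p=s['position'][:2]*1000-[535.5,110.5];print(np.hypot(*p),np.degrees(np.arctan2(p[1],p[0]))%360)
E
```

```text
6.5 [562.1  46.5 116.9] yaw 21.9 F [0.9 5.7 8. ] g 23.4 j [-0.06  0.18  1.78 -0.    1.18 -0.44]
69.33434054270538 292.5781196838338
```

Request:
move_arm(xyz=[[6.6,3.2,0]], turn=[6])

```text
time_s: 6.62
position: [0.5693, 0.0499, 0.1169]
tcp_rot: [-0.686, -0.17, 0.171, 0.686]
force: [-11.9, -3.5, 6.8]
grip_width: 0.0234
```

Request:
move_arm(xyz=[[3.2,1.8,0],[3.1,1.9,0]], turn=[3,3])

```text
time_s: 6.88
position: [0.5757, 0.054, 0.1169]
tcp_rot: [-0.676, -0.205, 0.206, 0.677]
force: [-10.2, -3.4, 7.6]
grip_width: 0.0232
```

Request:
move_arm(xyz=[[3.0,2.2,0],[2.8,2.3,0]], turn=[3,3])

```text
time_s: 7.12
position: [0.581, 0.0581, 0.1169]
tcp_rot: [-0.665, -0.24, 0.242, 0.665]
force: [0.6, 6.1, 1.9]
grip_width: 0.023
```

Request:
move_arm(xyz=[[2.7,2.4,0],[2.6,2.6,0]], turn=[3,3])

```text
time_s: 7.38
position: [0.5869, 0.064, 0.1169]
tcp_rot: [-0.651, -0.275, 0.275, 0.652]
force: [-3.8, 3.0, 6.2]
grip_width: 0.023
```

Request:
move_arm(xyz=[[2.5,2.7,0],[2.4,2.8,0]], turn=[3,3])

```text
time_s: 7.62
position: [0.5915, 0.0696, 0.1169]
tcp_rot: [-0.635, -0.309, 0.309, 0.637]
force: [-4.9, 4.0, 7.6]
grip_width: 0.0232
```

Request:
move_arm(xyz=[[-2.4,-2.8,0],[-2.5,-2.7,0],[-2.6,-2.6,0],[-2.7,-2.4,0]], turn=[-3,-3,-3,-3])

```text
time_s: 8.12
position: [0.582, 0.059, 0.1169]
tcp_rot: [-0.665, -0.24, 0.239, 0.666]
force: [1.2, 5.4, 4.0]
grip_width: 0.0234
```

Request:
move_arm(xyz=[[-2.8,-2.3,0],[-3.0,-2.2,0]], turn=[-3,-3])

```text
time_s: 8.38
position: [0.5784, 0.056, 0.117]
tcp_rot: [-0.676, -0.207, 0.202, 0.678]
force: [13.6, 15.4, -2.3]
grip_width: 0.0234
```

Request:
move_arm(xyz=[[-3.1,-1.9,0],[-3.2,-1.8,0]], turn=[-3,-3])

```text
time_s: 8.62
position: [0.5709, 0.0509, 0.117]
tcp_rot: [-0.686, -0.17, 0.168, 0.687]
force: [9.0, 8.5, -0.2]
grip_width: 0.0233
```

```bash
python3 - <<'E'
from h import *
s=st();p=s['position'][:2]*1000-[535.5,110.5];print(np.hypot(*p),np.degrees(np.arctan2(p[1],p[0]))%360)
E
```

```text
8.62 [570.9  50.9 117. ] yaw 27.6 F [ 9.   8.5 -0.2] g 23.3 j [-0.05  0.19  1.76  0.    1.18 -0.53]
69.33935740983064 300.7166553547864
```

Request:
move_arm(xyz=[[-2.1,-1.1,0],[-2.2,-1.1,0],[0,0,0],[0,0,0],[0,0,0],[0,0,0]], turn=[-2,-2,0,0,0,0])

```text
time_s: 9.38
position: [0.5679, 0.0492, 0.117]
tcp_rot: [-0.691, -0.147, 0.143, 0.693]
force: [8.3, 7.1, -1.2]
grip_width: 0.0232
```

```bash
python3 - <<'E'
from h import *
s=st();p=s['position'][:2]*1000-[535.5,110.5];print(np.hypot(*p),np.degrees(np.arctan2(p[1],p[0]))%360)
E
```

```text
9.38 [567.9  49.2 117. ] yaw 23.7 F [ 8.3  7.1 -1.2] g 23.2 j [-0.05  0.18  1.77  0.    1.18 -0.47]
69.3324896525124 297.82179175044666
```

Request:
move_arm(xyz=[[1.2,1.0,0],[1.2,0.9,0],[0,0,0]], turn=[0,0,0])

```text
time_s: 9.75
position: [0.5681, 0.0494, 0.1169]
tcp_rot: [0.692, 0.145, -0.146, -0.692]
force: [-0.3, 0.5, 5.1]
grip_width: 0.0233
```

```bash
python3 - <<'E'
from h import *
s=st();p=s['position'][:2]*1000-[535.5,110.5];print(np.hypot(*p),np.degrees(np.arctan2(p[1],p[0]))%360)
E
```

```text
9.75 [568.1  49.4 116.9] yaw 23.8 F [-0.3  0.5  5.1] g 23.3 j [-0.05  0.19  1.77 -0.    1.18 -0.47]
69.27735964121493 298.0338924017696
```

The force is back to zero and the disc held its place. I'll release the handle and lift.

Request:
move_arm(xyz=[[0,0,0],[0,0,0],[0,0,0],[0,0,0],[0,0,0]], turn=[0,0,0,0,0], grip=56)

```text
time_s: 10.38
position: [0.5681, 0.0495, 0.1164]
tcp_rot: [-0.692, -0.146, 0.146, 0.692]
force: [0.4, -0.6, -0.0]
grip_width: 0.0553
```

Request:
move_arm(xyz=[[0,0,30],[0,0,40],[0,0,36],[-30,-60,0],[-20,-60,0],[-10,-50,0],[0,0,0]], turn=[0,0,0,0,0,0,0])

```text
time_s: 11.25
position: [0.5098, -0.1187, 0.2228]
tcp_rot: [0.693, 0.144, -0.144, -0.692]
force: [0.8, 0.3, 0.0]
grip_width: 0.0562
```

```bash
python3 - <<'E'
from h import *
st()
for n in ['scene','top']:
    c=snap(n,n+'5.png')
    for k in ['disc','crank_grip','lock_grip','lock_pivot']:
        r=ctrl.pinpoint(k,n)
        print(n,k,[(np.round(w(c,d['xyz'])*1000).tolist(),round(d['confidence'],2)) for d in r[:2]])
    cv2.imwrite('pics/z5%s.png'%n,cv2.resize(cv2.cvtColor(c['frame'],cv2.COLOR_RGB2BGR)[(120 if n=='scene' else 130):,:][:180,(220 if n=='scene' else 150):][:,:180],None,fx=3,fy=3))
E
```

```text
11.25 [ 509.8 -118.7  222.8] yaw 23.5 F [0.8 0.3 0. ] g 56.2 j [-0.38 -0.02  1.79 -0.    1.38 -0.79]
scene disc [([536.0, 109.0, 58.0], 0.97)]
scene crank_grip [([564.0, 50.0, 132.0], 0.53), ([531.0, 104.0, -6.0], 0.17)]
scene lock_grip [([501.0, -128.0, 112.0], 0.98), ([736.0, 203.0, 2.0], 0.19)]
scene lock_pivot [([611.0, -24.0, 61.0], 0.82)]
top disc [([536.0, 111.0, 54.0], 0.77), ([535.0, 108.0, -2.0], 0.22)]
top crank_grip [([572.0, 53.0, 134.0], 0.63)]
top lock_grip [([576.0, 53.0, 133.0], 0.59), ([549.0, 209.0, 67.0], 0.44)]
top lock_pivot [([616.0, -21.0, 62.0], 0.65)]
```

View pics/z5scene.png

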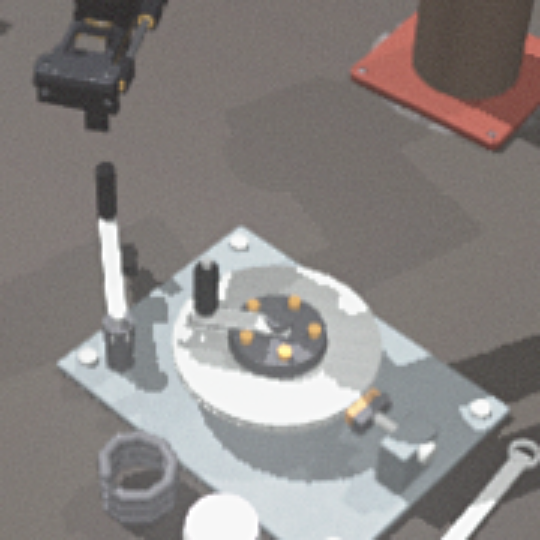

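View pics/z5top.png

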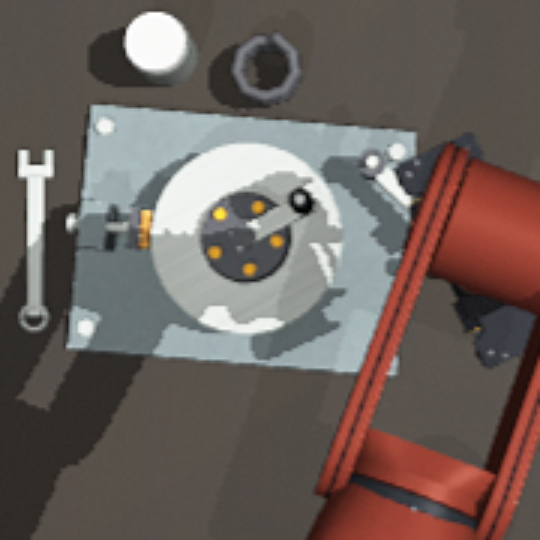

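The disc handle stands at about (568,50), where I left it, and the lock arm is still open. Next I'll align with the peg at about (507,-128) and go down.

Request:
move_arm(xyz=[[-2.5,-9.5,0],[0,0,0],[0,0,0],[0,0,0],[0,0,0],[0,0,-20],[0,0,-20],[0,0,-40],[0,0,-40],[0,0,0]], turn=[-10,-10,-10,-10,-10,-10,-10,0,0,0])

```text
time_s: 13.0
position: [0.5052, -0.1237, 0.0992]
tcp_rot: [0.651, -0.28, 0.275, -0.65]
force: [0.5, -0.4, -0.7]
grip_width: 0.0564
```

Request:
move_arm(xyz=[[0,0,0],[0,0,0],[0,0,0],[0,0,0],[0,0,0],[0,0,0],[0,0,0]], turn=[0,0,0,0,0,0,0], grip=12, grip_force=20)

```text
time_s: 13.88
position: [0.5084, -0.1254, 0.1031]
tcp_rot: [0.65, -0.277, 0.278, -0.65]
force: [0.5, -0.3, 5.0]
grip_width: 0.0191
```

```bash
python3 - <<'E'
from h import *
s=st()
p=s['position'][:2]*1000;C=np.array([613.8,-24.5])
d=p-C;print(np.hypot(*d),np.degrees(np.arctan2(d[1],d[0]))%360)
a=np.degrees(np.arctan2(d[1],d[0]))%360
f=lambda t:C+150*np.array([np.cos(np.radians(t)),np.sin(np.radians(t))])
k=0
while a>172:
    print(round(a,1),(f(a-4)-f(a)).round(1));a-=4
c=snap('scene');cv2.imwrite('pics/z6.png',cv2.resize(cv2.cvtColor(c['frame'],cv2.COLOR_RGB2BGR)[120:300,220:400],None,fx=3,fy=3))
E
```

```text
13.88 [ 508.4 -125.4  103.1] yaw -46.2 F [ 0.5 -0.3  5. ] g 19.1 j [-0.39  0.1   1.9  -0.    1.14  0.41]
145.93097375378275 223.76526522346862
223.8 [-7.   7.8]
219.8 [-6.4  8.3]
215.8 [-5.8  8.7]
211.8 [-5.2  9.1]
207.8 [-4.6  9.4]
203.8 [-3.9  9.7]
199.8 [-3.2 10. ]
195.8 [-2.5 10.2]
191.8 [-1.8 10.3]
187.8 [-1.1 10.4]
183.8 [-0.3 10.5]
179.8 [ 0.4 10.5]
175.8 [ 1.1 10.4]
```

View pics/z6.png

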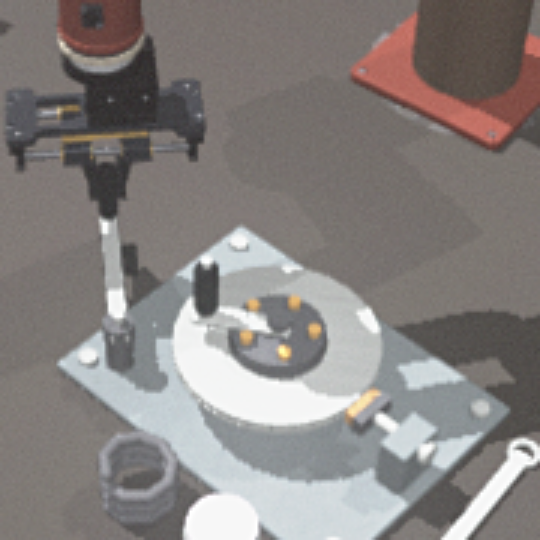

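The peg is gripped at 19 mm opening. I'll swing the arm in.

Request:
move_arm(xyz=[[-7.0,7.8,0],[-6.4,8.3,0],[-5.8,8.7,0],[-5.2,9.1,0],[-4.6,9.4,0],[-3.9,9.7,0],[-3.2,10.0,0],[-2.5,10.2,0]], turn=[-4,-4,-4,-4,-4,-4,-4,-4])

```text
time_s: 14.92
position: [0.4697, -0.0523, 0.1031]
tcp_rot: [0.548, -0.446, 0.447, -0.548]
force: [0.2, -2.6, 4.5]
grip_width: 0.019
```

Request:
move_arm(xyz=[[-1.8,10.3,0],[-1.1,10.4,0],[-0.2,5,0],[0,2,0],[0,0,0]], turn=[-4,-4,-2,-1,0])

```text
time_s: 15.55
position: [0.4668, -0.0243, 0.1031]
tcp_rot: [-0.503, 0.496, -0.497, 0.504]
force: [-0.3, -0.5, 4.8]
grip_width: 0.0196
```

```bash
python3 - <<'E'
from h import *
s=st()
p=s['position'][:2]*1000;C=np.array([613.8,-24.5])
d=p-C;print(np.hypot(*d),np.degrees(np.arctan2(d[1],d[0]))%360)
E
```

```text
15.55 [466.8 -24.3 103.1] yaw -89.2 F [-0.3 -0.5  4.8] g 19.6 j [-0.22 -0.04  2.04  0.    1.14  1.34]
146.98505546729612 179.93426434120272
```

Request:
move_arm(xyz=[[0.1,3,0],[0.2,3,0],[0.2,3,0]], turn=[-1,-1,-1])

```text
time_s: 15.92
position: [0.467, -0.0158, 0.1031]
tcp_rot: [0.49, -0.509, 0.51, -0.49]
force: [-1.3, -3.2, 7.0]
grip_width: 0.0197
```

Request:
move_arm(xyz=[[0.2,2,0],[0.2,2,0]], turn=[-1,-1])

```text
time_s: 16.18
position: [0.4673, -0.0117, 0.103]
tcp_rot: [0.481, -0.518, 0.518, -0.481]
force: [-1.5, -2.1, 7.3]
grip_width: 0.0195
```

Request:
move_arm(xyz=[[0.1,1.5,0],[0,0,0]], turn=[0,0])

```text
time_s: 16.42
position: [0.4674, -0.0102, 0.1031]
tcp_rot: [0.481, -0.518, 0.518, -0.481]
force: [-1.8, -2.2, 7.2]
grip_width: 0.0193
```

Request:
move_arm(xyz=[[0.2,1.5,0],[0,0,0]], turn=[0,0])

```text
time_s: 16.68
position: [0.4674, -0.0089, 0.103]
tcp_rot: [0.482, -0.518, 0.518, -0.481]
force: [-2.3, -2.3, 7.8]
grip_width: 0.0192
```

Request:
move_arm(xyz=[[0.2,1.5,0],[0,0,0]], turn=[0,0])

```text
time_s: 16.92
position: [0.4674, -0.0087, 0.103]
tcp_rot: [0.483, -0.517, 0.519, -0.48]
force: [-3.8, -8.5, 7.8]
grip_width: 0.0196
```

The peg has stopped at y = -8.7 mm and the force has risen to 8.5 N, so the block is on the rim. I'll check before releasing.

```bash
python3 - <<'E'
from h import *
st()
for n in ['scene','top']:
    c=snap(n)
    for k in ['crank_grip','lock_grip','lock_pivot']:
        r=ctrl.pinpoint(k,n)
        print(n,k,[(np.round(w(c,d['xyz'])*1000).tolist(),round(d['confidence'],2)) for d in r[:2]])
    if n=='scene': cv2.imwrite('pics/z7.png',cv2.resize(cv2.cvtColor(c['frame'],cv2.COLOR_RGB2BGR)[120:300,220:400],None,fx=3,fy=3))
E
```

```text
16.93 [467.4  -8.7 103. ] yaw -94.2 F [-3.8 -8.5  7.8] g 19.6 j [-0.18 -0.03  2.04 -0.    1.14  1.46]
scene crank_grip [([563.0, 49.0, 133.0], 0.64), ([532.0, 106.0, -1.0], 0.43)]
scene lock_grip [([458.0, -10.0, 111.0], 0.94)]
scene lock_pivot [([529.0, 107.0, 2.0], 0.22)]
top crank_grip [([572.0, 52.0, 134.0], 0.44)]
top lock_grip []
top lock_pivot [([617.0, -22.0, 61.0], 0.64), ([543.0, 351.0, 0.0], 0.16)]
```

View pics/z7.png

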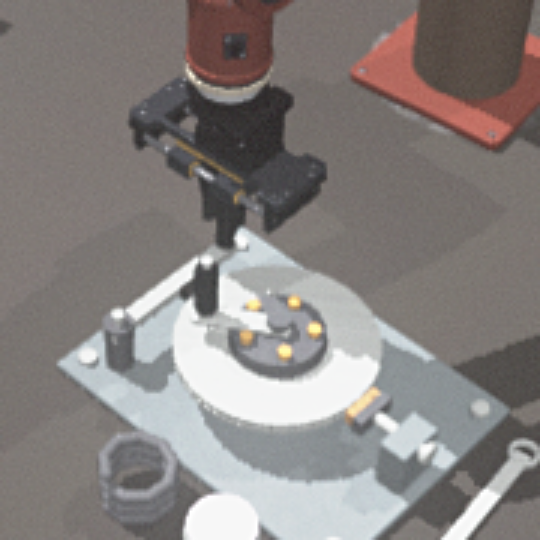

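The arm is closed along the rim (pixels 130,310 to 235,245 in the zoomed view). The handle readings match those from before the lock moved. I'll release and withdraw.

Request:
move_arm(xyz=[[0,0,0],[0,0,0],[0,0,0],[0,0,0],[0,0,0]], turn=[0,0,0,0,0], grip=50)

```text
time_s: 17.95
position: [0.4676, -0.0066, 0.1024]
tcp_rot: [-0.481, 0.518, -0.518, 0.481]
force: [0.0, 1.0, 0.0]
grip_width: 0.049
```

Request:
move_arm(xyz=[[0,0,15],[0,0,35],[0,0,50],[0,0,20],[-5,-60,0],[-5,-60,0],[-5,-60,0],[0,-50,0],[0,0,0],[0,0,0]], turn=[0,0,0,0,0,0,0,0,0,0])

```text
time_s: 19.2
position: [0.4527, -0.2364, 0.2231]
tcp_rot: [-0.481, 0.518, -0.518, 0.481]
force: [0.3, 0.3, -0.7]
grip_width: 0.0498
```

```bash
python3 - <<'E'
from h import *
st()
for n in ['scene','top']:
    c=snap(n)
    for k in ['crank_grip','lock_grip','lock_pivot','disc']:
        r=ctrl.pinpoint(k,n)
        print(n,k,[(np.round(w(c,d['xyz'])*1000).tolist(),round(d['confidence'],2)) for d in r[:2]])
    cv2.imwrite('pics/z8%s.png'%n,cv2.resize(cv2.cvtColor(c['frame'],cv2.COLOR_RGB2BGR)[(120 if n=='scene' else 130):,:][:180,(220 if n=='scene' else 150):][:,:180],None,fx=3,fy=3))
E
```

```text
19.2 [ 452.7 -236.4  223.1] yaw -94.2 F [ 0.3  0.3 -0.7] g 49.8 j [-0.64 -0.06  1.82  0.    1.38  1.01]
scene crank_grip [([564.0, 49.0, 133.0], 0.65), ([403.0, -524.0, 6.0], 0.53)]
scene lock_grip [([458.0, -11.0, 108.0], 0.59)]
scene lock_pivot [([612.0, -22.0, 62.0], 0.88), ([566.0, 50.0, 131.0], 0.19)]
scene disc [([535.0, 110.0, 58.0], 0.85)]
top crank_grip [([574.0, 51.0, 133.0], 0.58), ([538.0, 105.0, -3.0], 0.56)]
top lock_grip [([473.0, -9.0, 109.0], 0.67)]
top lock_pivot [([613.0, -25.0, 60.0], 0.72), ([574.0, 54.0, 135.0], 0.49)]
top disc [([540.0, 109.0, 58.0], 0.71)]
```

View pics/z8top.png

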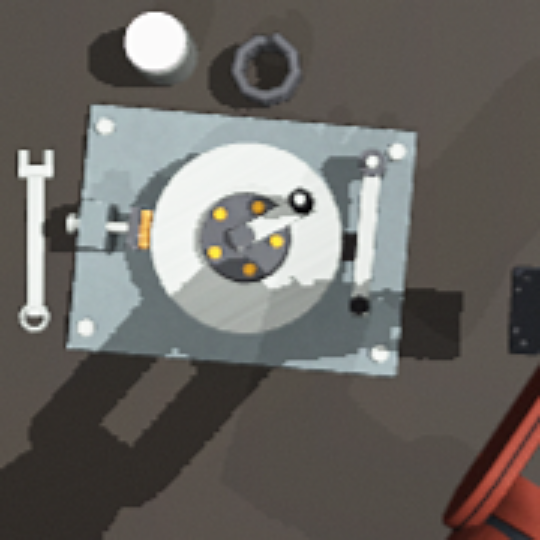

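View pics/z8scene.png

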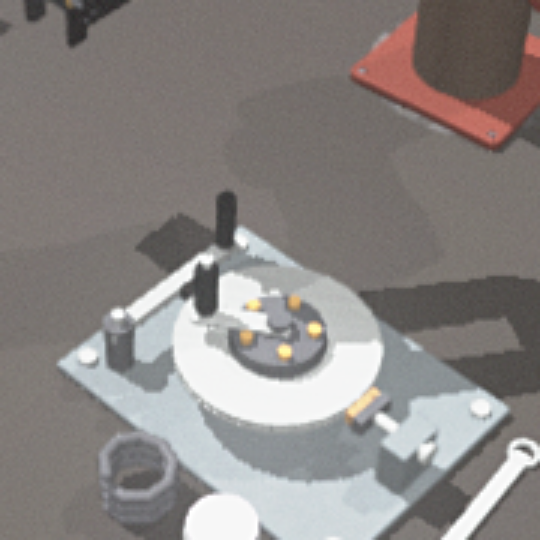

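The lock arm lies parallel to the stand's edge with its block at (348,247) touching the rim. The handle is still at (300,201), and the other things near the stand have not moved. I'll hand the job in.

```bash
python3 -c "
from plant import ctrl
ctrl.job_done()"
```

```text
the job is handed in; nothing more can be done
```

The disc is stopped with its rubbing spot on the shoe, the lock arm is closed on the rim, and the job is handed in. The last reading before hand-in was at about 19 s of the 69 s allowed.

- **Finding the spot:** I led the handle counter-clockwise. The drag rose to about 12 N near 286° (the handle's angle about the disc's axis, in world axes) and was gone by about 311°. Turning back, it rose to about 20 N near 308°. I stopped at about 298°, a few degrees from the middle of that range. At rest there the disc still held against about 11 N tangentially; I eased that off before letting go.
- **Closing the lock arm:** I swung the peg in until it stopped, with about 8.5 N on it, then released and backed off. The measured arm angle is within about 0.01 rad of closed, though the camera error is larger than that. The last pictures show the block on the rim.
- **Last checks:** The handle read the same within 1–2 mm before and after locking. The spanner, tin and spring look unmoved in the last pictures; the other bystanders were not in the final close-ups, and the arm stayed clear of them. The gripper was open, well clear and reading near zero force.
- **What disagreed:** One reading inside the rubbing range, at about 292°, showed almost no drag. I took it as a moving-step transient because the drag was clear on either side of it. The two cameras also differed by 5–15 mm on single points, so I used their averages.

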